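# Put the long parallel back in its slotted block

### The job

The milling job is finished: pick up the longer of the two steel parallels standing on the bench and put it away, on edge, in the slot of the longer wooden block. Lower it until it is fully home on the slot's floor before letting go of it. Leave the short parallel standing where it is; it is needed for the next set-up.

Things in the scene. Friction and masses are not known exactly. Their poses are not given: they have to be found in the camera images.
- long_parallel: The longer parallel: a flat steel bar 120 long (its x), 12 thick (its y), 60 high (its z), about 0.55 kg, three dark round marks on each face. It stands loose on its 120 x 12 edge on the bench. Origin at the bar's centre, 30 mm above its underside. Easily taken from above across the thickness; its ends are alike.
- short_parallel: The shorter parallel, to be left alone: a like steel bar 75 long (x) x 12 thick (y) x 45 high (z), also standing on edge. Origin at its centre, 22.5 mm above the bench.
- long_block: Longer slotted hardwood block, 180 (x) x 66 (y) x 36 high, fixed. A slot along x in its middle, open on top: 132 long, 18 wide, floor 10 above the bench (26 deep), closed ends; the top 12 mm slopes out at 45 degrees to a mouth 156 x 42. Origin: centre of the underside, on the bench, below the slot's centre; z up. Fully home, the long parallel's centre is 40 above this origin.
- short_block: The shorter slotted block, not used: 135 long (x) x 66 wide (y) x 36 high (z), fixed, its slot 87 long (mouth 111), too short for the long parallel. Origin at the centre of its underside.

How it is judged (in metres and radians):
On the way:
1. the long parallel, still held, is lowered into the long block's slot to within 10 mm of its floor (x of long_parallel in the frame of long_block between -0.015 and 0.015 m and y of long_parallel in the frame of long_block between -0.015 and 0.015 m and z of long_parallel in the frame of long_block below 0.05 m and contact force between the fingers and long_parallel above 1 N), for 0.1 s.
At the end, for the whole second after the job is handed in: The long parallel rests on edge in the long block's slot: centre within 15 mm of the slot's centre both ways, 33 to 45 mm above the bench, along the slot within 0.18 rad, upright within 0.35 rad, at rest (under 0.02 m/s); the short parallel is within 30 mm of its start (x of long_parallel in the frame of long_block between -0.015 and 0.015 m and y of long_parallel in the frame of long_block between -0.015 and 0.015 m and z of long_parallel in the frame of long_block between 0.033 and 0.045 m and angle between the x axis of long_parallel and the x axis of long_block, either way round below 0.18 rad and angle between the z axis of long_parallel and the z axis of long_block, either way round below 0.35 rad and linear speed of long_parallel below 0.02 m/s and distance of short_parallel from where it was at the start of the episode below 0.03 m); the robot touches nothing.
It fails at once if the short parallel is shifted by more than 30 mm or knocked over (distance of short_parallel from where it was at the start of the episode above 0.03 m or angle between short_parallel's own z axis and vertical above 0.5 rad).
It also fails if it takes over 40 s, if anything falls off the work surface, if the arm or the gripper's body presses on something with over 40 N, if the wrist force passes 120 N, or if a joint passes its speed limit or range.

### The arm

A 6-joint arm with a two-finger parallel gripper is mounted at the origin on the work surface. World frame = base frame: x ahead of the robot, y to its left, z up, the work surface at z = 0. Lengths are in m, angles in degrees, forces in N, time in s.
With the tool pointing down it reaches from about 0.375 to 0.9 m from the base axis. Payload 3.1 kg.
Tool frame: the origin (TCP) lies at the very end of the fingers, on their centre line; the grasp point (between the pads) lies 19 mm behind it; z points along the fingers, y is the line along which they close (so a half turn about z gives the same grasp; the last joint's range is limited). The gripper opens to 87 mm and grips with 3 to 60 N. Pads are 19 mm wide; open, the fingers measure 117 mm over their backs; the gripper's body (75 mm by 190 mm) begins 51 mm behind the grasp point.
Start: joints at [66.492, 30.224, 82.088, -0, 67.689, -10.227], TCP at [0.144, 0.608, 0.223] pointing down, gripper open.
Joint ranges: [-176.69, 176.69], [-43.24, 126.21], [12.49, 139.97], [-82, 262], [0, 151.66], [-163.58, 163.58]. Speed limits (degrees/s): [159.86, 159.86, 180, 180, 180, 180].

### API

Orientations are given as a 3x3 rotation matrix whose columns are the frame's x, y, z axes.
In Python, from rig import readout, cams, bot gives the robot as it stands.
- The arm moves only by the shell command python3 -m inch 'ROWS'. ROWS is JSON, a list of rows, each a list of 5 numbers: the shift along the world's x, y, z in cm, then the turn about the world's z in degrees, then the finger opening in cm, from 0 to 8.7. In form: [[dx, dy, dz, twist, fingers], ...]. A call has 1 to 10 rows; each row is the pose to reach, as a shift and turn from the pose commanded when the call began; what a row does not reach only later rows make up. A row lasts 1/12 s, in which the tool goes at most 41.7 mm and 7.16 degrees, less where a joint would pass 70% of its speed; a pose out of reach is approached as far as the arm can. A call with a gripper value outside its range is refused whole. The fingers move at their own pace and stop on an object; the grip force is fixed at half the most. Time passes only in rows, so rows that repeat a pose let the fingers close. It gives the time, the measured TCP pose, the force, the opening and the grip force at its end, in the units of the state.
- readout.read_state(): the state, without advancing time (a new reading comes with each control period).
- cams.capture(name): name is "scene" or "side" or "wrist"; returns a dict with "image" (480x640x3 uint8, blue, green, red), "intrinsics" (3x3 intrinsics, pixels), "xyz" and "rotation" of the camera in the world; the wrist camera has in their place "tool_from_camera" (4x4, takes a point from camera to tool coordinates, whose origin is the TCP and whose axes are the flange's). Camera axes: x right, y down, z forward; pixel columns grow to the right and rows downward; lengths in m; the calibration is good to about 2 mm. A picture is of the moment at which its call begins: read the wrist's pose just before it. There is no depth.
- bot.hand_in(): hands the job in; it is judged then, once.
The state is a dict: "time_s": time; "joint_positions": joint angles; "qvel": joint speeds; "tau": joint torques, N m; "position": TCP position; "tcp_rot": TCP orientation; "force": force on the tool from outside, world axes, zero at the start; "moment": the same for the moment, N m; "opening": opening from 0.0 (shut) to 1.0 (fully open); "grasp_force": force on a finger pad.
Only numpy, scipy, OpenCV 4.12 (cv2) and the standard library are available. Lean on these libraries where they do the work, as an engineer would, in place of code of your own. Each camera call takes 0.05 s, during which the arm holds its last target. There are 200 camera calls.

## Working session

There is one attempt and no reset: what is moved stays moved. The work goes in short steps, Python scripts to look and compute and a shell command to move; the robot and the scene stay as the last step left them, time stands still between calls to the robot, and variables do not carry over. Pictures are saved under pics/ and viewed, at most 10 in all, crops included, and the job is handed in when it is done.

```bash
mkdir -p pics; python3 - <<'E'
from rig import readout,cams
import cv2,pickle
s=readout.read_state();print(s['position'],s['tcp_rot'],s['opening'],s['time_s'])
d={}
for n in("scene","side","wrist"):
    c=cams.capture(n);d[n]=c;cv2.imwrite(f"pics/{n}0.png",c["image"])
    print(n,{k:v for k,v in c.items() if k!="image"})
pickle.dump((s,d),open("c0.pkl","wb"))
E
```

```text
[0.14323364 0.60760508 0.22156666] [[-9.73277173e-01  2.29631964e-01 -8.39814254e-04]
 [ 2.29633227e-01  9.73275146e-01 -2.01760310e-03]
 [ 3.54064177e-04 -2.15653630e-03 -9.99997612e-01]] 1.0015376596191372 0.0
scene {'intrinsics': array([[474.21606015,   0.        , 316.92789971],
       [  0.        , 474.21606015, 242.03954606],
       [  0.        ,   0.        ,   1.        ]]), 'xyz': array([0.98404651, 0.56815334, 0.51951301]), 'rotation': array([[-0.77478717,  0.3368853 , -0.53498891],
       [ 0.632207  ,  0.41870026, -0.65192362],
       [ 0.00437651, -0.84332579, -0.53738483]])}
side {'intrinsics': array([[539.64415862,   0.        , 316.44818217],
       [  0.        , 539.64415862, 242.86383404],
       [  0.        ,   0.        ,   1.        ]]), 'xyz': array([0.2125746 , 0.56042116, 0.85488571]), 'rotation': array([[-0.86295952, -0.39379628,  0.31658388],
       [-0.50525978,  0.668008  , -0.54633128],
       [ 0.00366267, -0.63141888, -0.77543329]])}
wrist {'intrinsics': array([[375.87856586,   0.        , 315.16896208],
       [  0.        , 375.87856586, 240.04027823],
       [  0.        ,   0.        ,   1.        ]]), 'tool_from_camera': array([[-1.02636862e-03, -9.57653918e-01, -2.87919987e-01,
         7.93455165e-02],
       [ 9.99999261e-01, -7.95338460e-04, -9.19383441e-04,
        -2.79612349e-04],
       [ 6.51457316e-04, -2.87920718e-01,  9.57654027e-01,
        -1.62280115e-01],
       [ 0.00000000e+00,  0.00000000e+00,  0.00000000e+00,
         1.00000000e+00]])}
```

View pics/scene0.png

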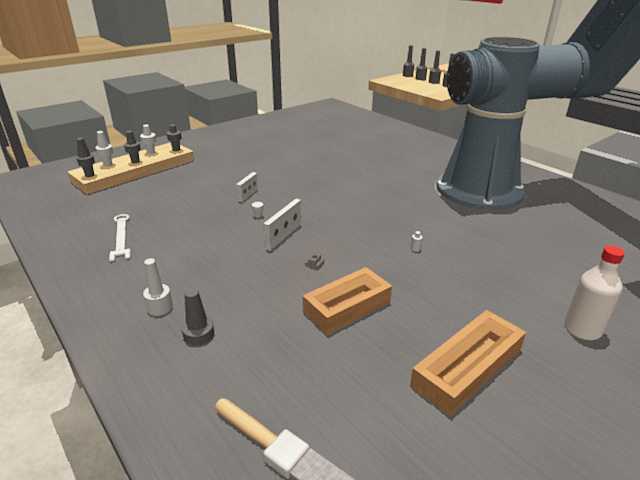

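View pics/side0.png

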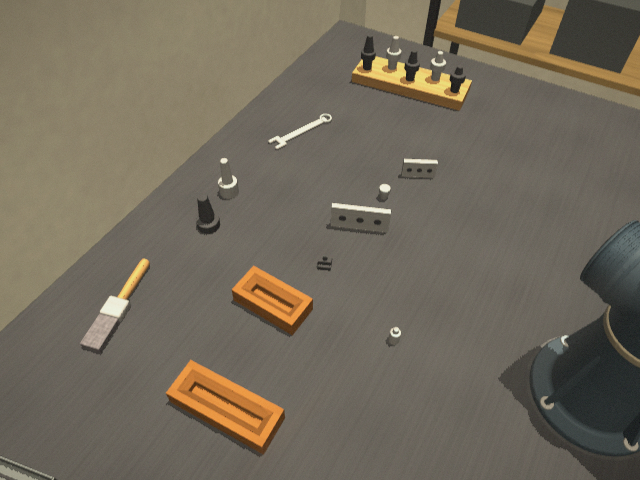

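The scene picture shows the long parallel around (283,225), the short one at (248,187), and the long block at (468,361) with the short block at (347,299). In the side picture the long parallel is at (361,218) and the long block at (225,404). Next I'll rectify both views onto the planes of the tops.

```bash
cat > h.py <<'E'
import numpy as np,cv2
def ray(c,px,z,R=None,t=None):
    R=c['rotation'] if R is None else R; t=c['xyz'] if t is None else t
    p=np.atleast_2d(np.asarray(px,float)); d=np.c_[p,np.ones(len(p))]@np.linalg.inv(c['intrinsics']).T@R.T
    return t+d*((z-t[2])/d[:,2:])
def wristpose(s,c):
    T=c['tool_from_camera'];Rt=np.array(s['tcp_rot']);return Rt@T[:3,:3],np.array(s['position'])+Rt@T[:3,3]
def rect(c,cx,cy,z,half=.15,n=400,R=None,t=None):
    # top view: image right = +x, up = +y
    R=c['rotation'] if R is None else R; t=c['xyz'] if t is None else t
    k=2*half/n; A=np.array([[k,0,cx-half],[0,-k,cy+half],[0,0,1]])
    H=c['intrinsics']@R.T@np.array([[1,0,-t[0]],[0,1,-t[1]],[0,0,z-t[2]]])@A
    return cv2.warpPerspective(c['image'],H,(n,n),flags=cv2.INTER_LINEAR|cv2.WARP_INVERSE_MAP)
E
python3 - <<'E'
from h import *;import pickle
s,d=pickle.load(open("c0.pkl","rb"))
sc,si=d['scene'],d['side']
print(ray(sc,[[468,352]],.036),ray(si,[[225,400]],.036))
print(ray(sc,[[283,216]],.06),ray(si,[[361,206]],.06))
b=ray(si,[[225,400]],.036)[0];p=ray(si,[[361,206]],.06)[0]
rows=[np.hstack([rect(c,b[0],b[1],.036,.12,300),rect(c,p[0],p[1],.06,.12,300)]) for c in(sc,si)]
cv2.imwrite("pics/rect.png",np.vstack(rows))
print(b,p)
E
```

```text
[[0.51893535 0.33455125 0.036     ]] [[0.50957848 0.33333383 0.036     ]]
[[ 0.51830099 -0.10527572  0.06      ]] [[ 0.50820415 -0.12769668  0.06      ]]
[0.50957848 0.33333383 0.036     ] [ 0.50820415 -0.12769668  0.06      ]
```

View pics/rect.png

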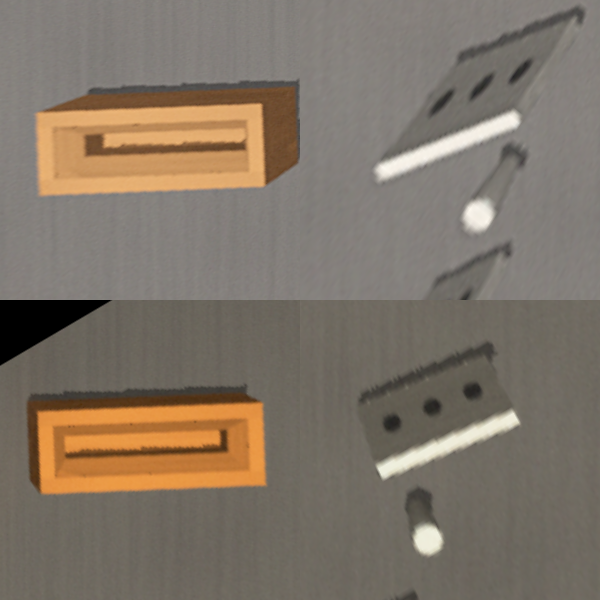

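```bash
python3 - <<'E'
from h import *;import pickle
s,d=pickle.load(open("c0.pkl","rb"))
sc,si=d['scene'],d['side']
print("bottle base",ray(sc,[[587,328]],0)); b=ray(sc,[[587,328]],0)[0]
print("peg base",ray(sc,[[257,214]],0),ray(si,[[384,195]],0))
print("dark thing",ray(si,[[325,264]],0),"short par",ray(si,[[420,178]],0),"short block",ray(si,[[272,295]],.036))
# bottle height from top pixel on vertical above base
zs=np.linspace(0,.4,81);P=np.array([[b[0],b[1],z] for z in zs])
q=(P-sc['xyz'])@sc['rotation']@sc['intrinsics'].T;v=q[:,1]/q[:,2];print("height",zs[np.argmin(abs(v-252))])
E
```

```text
bottle base [[0.29275314 0.40501145 0.        ]]
peg base [[ 0.49761241 -0.23715592  0.        ]] [[ 0.50209145 -0.2348425   0.        ]]
dark thing [[ 0.5197421  -0.00391508  0.        ]] short par [[ 0.45518522 -0.32473195  0.        ]] short block [[0.55473213 0.12963491 0.036     ]]
height 0.145
```

```bash
python3 -m inch '[[31,-20,0,34.7,8.7],[31,-20,0,34.7,8.7],[31,-20,0,34.7,8.7],[31,-20,0,34.7,8.7],[31,-20,0,34.7,8.7],[31,-20,0,34.7,8.7],[31,-20,0,34.7,8.7],[31,-20,0,34.7,8.7],[31,-20,0,34.7,8.7],[31,-20,0,34.7,8.7]]'; python3 -m inch '[[5,-30,-3,0,8.7],[5,-30,-3,0,8.7],[5,-30,-3,0,8.7],[5,-30,-3,0,8.7],[5,-30,-3,0,8.7],[5,-30,-3,0,8.7],[5,-30,-3,0,8.7],[5,-30,-3,0,8.7],[5,-30,-3,0,8.7],[5,-30,-3,0,8.7]]'
```

```text
time_s: 0.98
position: [0.4599, 0.4045, 0.2224]
tcp_rot: [[-0.933, -0.36, 0.004], [-0.36, 0.933, -0.001], [-0.004, -0.003, -1.0]]
force: [-0.0, 0.1, -0.4]
opening: 0.999
grasp_force: 0.0
time_s: 1.82
position: [0.5033, 0.1078, 0.1923]
tcp_rot: [[-0.932, -0.363, -0.001], [-0.363, 0.932, 0.001], [0.001, 0.001, -1.0]]
force: [0.9, 0.2, 0.1]
opening: 0.999
grasp_force: 0.0
```

```bash
python3 -m inch '[[0.3,-23.2,-2,0,8.7],[0.3,-23.2,-2,0,8.7],[0.3,-23.2,-2,0,8.7],[0.3,-23.2,-2,0,8.7],[0.3,-23.2,-2,0,8.7],[0.3,-23.2,-2,0,8.7],[0.3,-23.2,-2,0,8.7],[0.3,-23.2,-2,0,8.7]]'; python3 - <<'E'
from rig import readout,cams
from h import *
s=readout.read_state();c=cams.capture("wrist");R,t=wristpose(s,c)
print(s['position'],np.degrees(np.arctan2(*np.array(s['tcp_rot'])[[1,0],1])))
im=rect(c,.507,-.124,.06,.1,500,R,t)
cv2.imwrite("pics/w1.png",im)
g=(im.min(2)>190).astype(np.uint8);n,l,st,ce=cv2.connectedComponentsWithStats(g)
for i in range(1,n):
    if st[i,4]>500:
        r=cv2.minAreaRect(np.argwhere(l==i)[:,::-1].astype(np.float32));print(r,st[i,4], .507-.1+r[0][0]*.0004,-.124+.1-r[0][1]*.0004)
E
```

```text
time_s: 2.48
position: [0.5068, -0.1232, 0.1724]
tcp_rot: [[-0.931, -0.364, -0.0], [-0.364, 0.931, 0.001], [-0.0, 0.001, -1.0]]
force: [-0.3, 0.5, 0.6]
opening: 0.997
grasp_force: 0.0
[ 0.50679816 -0.12324539  0.17240784] 111.35752679435697
((202.16116333007812, 271.1966247558594), (29.889408111572266, 205.5647430419922), 68.4046859741211) 4894 0.4878644653320313 -0.13247864990234376
((215.0, 484.5), (29.0, 54.0), 90.0) 1316 0.49300000000000005 -0.2178
```

View pics/w1.png

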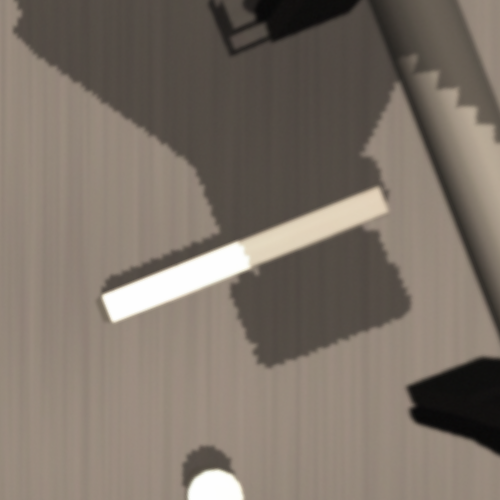

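The rectified wrist picture shows the bar's top with its ends at about (107,310) and (383,199). That makes it 119 mm long at 21.8°, centred near (0.505, −0.126). The fingers clear the peg at (215,485).

```bash
python3 -m inch '[[-0.2,-0.25,-3,0.4,8.7],[-0.2,-0.25,-6,0.4,8.7],[-0.2,-0.25,-9,0.4,8.7],[-0.2,-0.25,-11,0.4,8.7],[-0.2,-0.25,-12.5,0.4,8.7],[-0.2,-0.25,-13.3,0.4,8.7],[-0.2,-0.25,-13.7,0.4,8.7],[-0.2,-0.25,-13.7,0.4,8.7]]'
python3 -m inch '[[0,0,0,0,0.8],[0,0,0,0,0.8],[0,0,0,0,0.8],[0,0,0,0,0.8],[0,0,0,0,0.8],[0,0,0,0,0.8],[0,0,0,0,0.8],[0,0,0,0,0.8],[0,0,0,0,0.8],[0,0,0,0,0.8]]'
```

```text
time_s: 3.2
position: [0.5045, -0.1247, 0.0353]
tcp_rot: [[-0.928, -0.374, -0.001], [-0.374, 0.928, 0.001], [0.001, 0.001, -1.0]]
force: [0.4, 0.2, -0.0]
opening: 1.0
grasp_force: 0.0
time_s: 4.03
position: [0.5045, -0.1263, 0.0355]
tcp_rot: [[-0.928, -0.372, -0.0], [-0.372, 0.928, 0.0], [0.0, 0.0, -1.0]]
force: [-0.9, -0.0, -0.4]
opening: 0.325
grasp_force: 0.0
```

```bash
python3 -m inch '[[0,0,0,0,0.4],[0,0,0,0,0.4],[0,0,0,0,0.4],[0,0,0,0,0.4],[0,0,0,0,0.4],[0,0,0,0,0.4],[0,0,0,0,0.4],[0,0,0,0,0.4],[0,0,0,0,0.4]]'
```

```text
time_s: 4.78
position: [0.5044, -0.1262, 0.0355]
tcp_rot: [[-0.928, -0.372, -0.0], [-0.372, 0.928, 0.0], [0.0, 0.0, -1.0]]
force: [-1.2, -0.4, -0.5]
opening: 0.132
grasp_force: 30.0
```

```bash
python3 -m inch '[[0,0,1,0,0.4],[0,0,3,0,0.4],[0,0,5,0,0.4],[0,0,7.5,0,0.4],[0,0,10,0,0.4],[0,0,12,0,0.4],[0,0,13,0,0.4],[0,0,13,0,0.4]]'
python3 -m inch '[[0.2,2,0,0,0.4],[0.2,5,0,-3,0.4],[0.2,8.5,0,-6,0.4],[0.2,12,0,-10,0.4],[0.2,15.5,0,-14,0.4],[0.2,19,0,-18,0.4],[0.2,22.5,0,-19.5,0.4],[0.2,26,0,-19.5,0.4],[0.2,29,0,-19.5,0.4],[0.2,31,0,-19.5,0.4]]'
python3 -m inch '[[0.4,2,0,0,0.4],[0.4,5,0,0,0.4],[0.4,8,0,0,0.4],[0.4,11,0,0,0.4],[0.4,13.5,0,0,0.4],[0.4,15,0,0,0.4],[0.4,15.1,0,0,0.4],[0.4,15.1,0,0,0.4]]'
python3 - <<'E'
from rig import readout,cams
from h import *
s=readout.read_state();print(s['position'],s['grasp_force'],np.degrees(np.arctan2(*np.array(s['tcp_rot'])[[1,0],1])))
c=cams.capture("wrist");R,t=wristpose(s,c)
a=rect(c,.511,.335,.036,.12,400,R,t)
c2=cams.capture("side");b=rect(c2,.511,.335,.036,.12,400)
cv2.imwrite("pics/w2.png",np.hstack([a,b]));cv2.imwrite("pics/w2r.png",c["image"])
E
```

```text
time_s: 5.45
position: [0.5056, -0.1267, 0.1677]
tcp_rot: [[-0.928, -0.372, 0.004], [-0.372, 0.928, -0.002], [-0.003, -0.003, -1.0]]
force: [-0.3, -0.9, -6.6]
opening: 0.135
grasp_force: 29.9
time_s: 6.28
position: [0.5046, 0.1866, 0.1637]
tcp_rot: [[-0.999, -0.042, -0.004], [-0.042, 0.999, 0.001], [0.004, 0.001, -1.0]]
force: [0.3, -0.3, -6.0]
opening: 0.138
grasp_force: 30.0
time_s: 6.95
position: [0.5093, 0.3347, 0.1639]
tcp_rot: [[-0.999, -0.042, -0.003], [-0.042, 0.999, -0.002], [0.003, -0.002, -1.0]]
force: [1.3, -1.2, -5.0]
opening: 0.136
grasp_force: 30.0
[0.50933462 0.3346545  0.16388027] 29.966512945247814 92.42878381428527
```

View pics/w2.png

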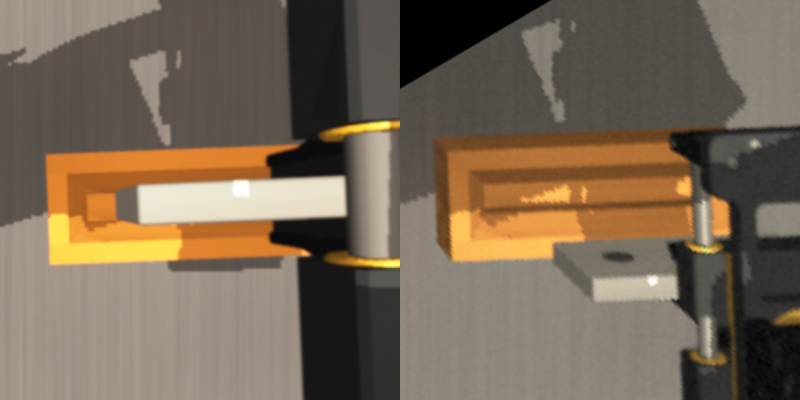

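View pics/w2r.png

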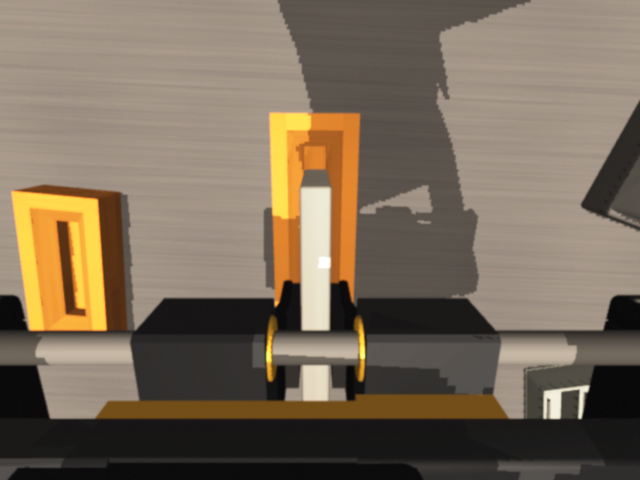

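The wrist view has the bar's end at (315,187), on the slot's centreline. The block's left end is at rectified (48,210), which puts the block's centre at about (0.5105, 0.3337). I'll lower the bar with small corrections and watch the force.

```bash
python3 -m inch '[[0.1,-0.1,-1.5,0,0.4],[0.1,-0.1,-3.5,0,0.4],[0.1,-0.1,-5.5,0,0.4],[0.1,-0.1,-7,0,0.4],[0.1,-0.1,-8,0,0.4],[0.1,-0.1,-8.7,0,0.4],[0.1,-0.1,-9.2,0,0.4],[0.1,-0.1,-9.5,0,0.4],[0.1,-0.1,-9.5,0,0.4],[0.1,-0.1,-9.5,0,0.4]]'
```

```text
time_s: 7.88
position: [0.512, 0.3339, 0.0711]
tcp_rot: [[-0.999, -0.04, 0.001], [-0.04, 0.999, 0.0], [-0.001, 0.0, -1.0]]
force: [-0.5, -0.3, -5.6]
opening: 0.134
grasp_force: 30.0
```

```bash
python3 -m inch '[[-0.1,0,-0.3,0,0.4],[-0.1,0,-0.6,0,0.4],[-0.1,0,-0.9,0,0.4],[-0.1,0,-1.2,0,0.4],[-0.1,0,-1.4,0,0.4],[-0.1,0,-1.4,0,0.4]]'
```

```text
time_s: 8.38
position: [0.5101, 0.3336, 0.0559]
tcp_rot: [[-0.999, -0.04, -0.001], [-0.04, 0.999, -0.0], [0.001, -0.0, -1.0]]
force: [-0.3, -0.1, -6.7]
opening: 0.141
grasp_force: 30.0
```

```bash
python3 -m inch '[[0,0,-0.2,0,0.4],[0,0,-0.4,0,0.4],[0,0,-0.6,0,0.4],[0,0,-0.8,0,0.4],[0,0,-0.9,0,0.4],[0,0,-1.0,0,0.4],[0,0,-1.0,0,0.4],[0,0,-1.0,0,0.4]]'
```

```text
time_s: 9.05
position: [0.5105, 0.3338, 0.0465]
tcp_rot: [[-0.999, -0.04, -0.0], [-0.04, 0.999, -0.0], [0.0, -0.0, -1.0]]
force: [-0.5, -0.4, -5.8]
opening: 0.133
grasp_force: 30.0
```

```bash
python3 -m inch '[[0,0,-0.05,0,0.4],[0,0,-0.1,0,0.4],[0,0,-0.15,0,0.4],[0,0,-0.2,0,0.4],[0,0,-0.2,0,0.4],[0,0,-0.2,0,0.4]]'
```

```text
time_s: 9.55
position: [0.5107, 0.3339, 0.0455]
tcp_rot: [[-0.999, -0.041, 0.001], [-0.041, 0.999, 0.0], [-0.001, 0.0, -1.0]]
force: [-2.2, -0.3, 4.3]
opening: 0.136
grasp_force: 30.0
```

The force turned upward at a TCP height of 0.0455, exactly where the bar should be fully home. I'll open the fingers and rise.

```bash
python3 -m inch '[[0,0,0.1,0,5],[0,0,0.1,0,5],[0,0,0.1,0,5],[0,0,0.1,0,5],[0,0,0.1,0,5],[0,0,0.1,0,5],[0,0,0.1,0,5],[0,0,0.1,0,5]]' && python3 -m inch '[[0,0,1,0,5],[0,0,3,0,5],[0,0,6,0,5],[0,0,9,0,5],[0,0,12,0,5],[0,0,15,0,5],[0,0,15,0,5],[0,0,15,0,5]]'
python3 - <<'E'
from rig import cams
from h import *
c=cams.capture("side");s=cams.capture("scene")
cv2.imwrite("pics/end.png",np.hstack([c["image"][200:480,100:420],s["image"][240:460,300:620].repeat(1,0)[:220]] if 0 else [c["image"][200:480,60:440],s["image"][180:460,240:620]]))
E
```

```text
time_s: 10.22
position: [0.5106, 0.3338, 0.0455]
tcp_rot: [[-0.999, -0.04, -0.0], [-0.04, 0.999, 0.0], [0.0, 0.0, -1.0]]
force: [0.4, -0.2, -0.4]
opening: 0.56
grasp_force: 0.0
time_s: 10.88
position: [0.5118, 0.3344, 0.1985]
tcp_rot: [[-0.999, -0.041, 0.005], [-0.041, 0.999, 0.002], [-0.005, 0.002, -1.0]]
force: [-1.0, 0.1, 0.2]
opening: 0.576
grasp_force: 0.0
```

View pics/end.png

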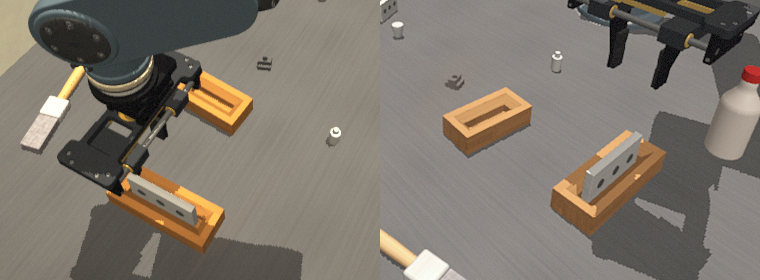

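The bar stands upright in the long block's slot, at about (610,168) in the right half of the picture. The gripper is clear of it.

```bash
python3 -c "
from rig import bot
print(bot.hand_in())"
```

```text
the job is handed in; nothing more can be done
None
```

The long parallel is on edge, fully home on the floor of the long block's slot, and released; the short parallel was left untouched, and the job is handed in at about 11 s (the hand-in returned no verdict).

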